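# Cool the seam: wind the air nozzle to the mark and hold the air paddle

### The job

Turn the handwheel of the cooling jig, by its two upright black handles, until the yellow pointer of the nozzle carriage stands within the width of the red clip that marks the seam on the glass tube. Only then press the orange spring-loaded air paddle about half-way down, so that its needle is in the green band, never down to its stop, and finish while still holding it there. Move the carriage by the wheel only, and leave the clip, the glass bird, the frit jar and the marver where they are.

Things in the scene. Friction and masses are not known exactly. Their poses are not given: they have to be found in the camera images.
- jig: Grey cooling jig fixed to the bench, left or right of the robot. Origin on the bench under the wheel's axis; z up, y along the rail, x from wheel to rail (away from the robot, within 0.25 rad). Gearbox under the wheel 100 x 100 mm, 55 high; steel rail bed (125 in x, 300 in y) centred at x = 137 mm; above it at x = 155 mm a clear glass tube along y, 18 mm thick, top 104 mm above the bench.
- handwheel (a joint): Angle of the handwheel (rad), -0.3 to 5.4; grows as it turns anticlockwise seen from above. By rack and pinion it moves the carriage 24 mm along the jig's +y per radian. It stays where it is left (friction 0.12 N m). Starts at 0 to 0.8; about 1.8 to 4 rad more are needed.
- wheel_centre (a point): Point on the handwheel's axis, 100 mm above the bench; turns with the wheel, its x axis pointing to handle_a. The level steel wheel is 124 mm in diameter, its face 75 mm above the bench, its hub 81 mm; it carries two upright black handles, opposite each other, 48 mm from the axis: plain cylinders fixed to it, 18 mm thick, top 123 mm above the bench.
- handle_a (a point): Grip point of the first handle, on its axis, 100 mm above the bench (23 mm below the handle's top), 48 mm from the wheel's axis.
- handle_b (a point): Grip point of the second handle, opposite the first; same size and height.
- carriage: Blue nozzle carriage on the rail (60 x 50 x 24 mm) with a brass air nozzle pointing up at the glass tube and a yellow pointer towards the wheel. Axes as the jig's. Moved by the handwheel only; the robot must not touch it.
- pointer_tip (a point): Tip of the carriage's yellow pointer, 58 mm above the bench, by the white rule that lies between wheel and tube. Axes as the jig's.
- clip_mark (a point): Middle of the red clip (12 mm wide along the rail, 23 mm high) on the white rule, 56 mm above the bench at its top, 13 mm nearer the wheel than the pointer's tip. Axes as the jig's: the pointer is on the mark when both have the same position along the jig's y, to 6 mm. A blue band on the tube goes with it. Not to be moved.
- paddle_angle (a joint): Angle of the air paddle (rad): 0 at rest (up), 0.40 at its bottom stop; it grows as the pad goes down. Green band: 0.14 to 0.26. A spring returns it: pushing at the pad takes 4 N to start, 8 N at 0.20, 12 N at the stop.
- paddle: The air paddle: aluminium lever, 22 mm wide, with an orange square pad (44 x 44 x 10 mm) on its free end, to be pressed from above. Origin on the hinge, 90 mm above the bench; at rest x points from the pad to the hinge, z up.
- pad_top (a point): Centre of the pad's top face, 106 mm above the bench at rest. The paddle's hinge lies 120 mm away along the unit's x and 16 mm lower, so the pad sinks 24 mm at angle 0.20, 47 mm at the stop; green band: 17 to 31 mm.
- air_unit: Grey base of the air paddle, fixed to the bench on the jig's other side, 200 x 110 x 18 mm. Origin on the bench under the pad; x from the pad to the hinge (away from the robot, within 0.3 rad). A gauge plate with red, green and red bands stands 30 mm along x and 31 to 55 mm to the +y side of the pad's centre, up to 104 mm high; the paddle's black needle moves along it.
- bird: Bystander: little blue glass bird on a dark steel foot, 48 mm foot diameter, 58 mm high. Origin under its centre.
- frit_jar: Bystander: amber glass jar with steel cap, 50 mm diameter, 60 mm high. Origin under its centre.
- marver: Bystander: black marver plate 70 x 55 mm with a wooden handle, lying flat, about 180 mm long along its x, 22 mm high. Origin on the bench near the middle.
There are look-alikes about, which are no part of the job. There is more than one size of the air_unit; the job needs the larger.

How it is judged (in metres and radians):
On the way, in this order (a step that is already met when the one before it is completed fails the run):
1. the pointer stands within the clip's width, wheel at rest, paddle still up (y of pointer_tip in the frame of clip_mark between -0.006 and 0.006 m and velocity of joint handwheel between -0.08 and 0.08 rad/s and value of joint paddle_angle below 0.06 rad), for 0.2 s.
2. the robot holds the paddle in the green band (y of pointer_tip in the frame of clip_mark between -0.006 and 0.006 m and value of joint paddle_angle between 0.14 and 0.26 rad and contact force between any of the fingers, the arm and paddle above 2 N), for 0.5 s.
At the end, for the whole second after the job is handed in: The pointer tip is within 6 mm of the clip's middle along the rail, the wheel is at rest, and the robot is pressing the pad (more than 2 N) with the paddle between 0.14 and 0.26 rad, through the last second (all of step 2 and velocity of joint handwheel between -0.08 and 0.08 rad/s); the arm keeps its last pose, push and grip.
It fails at once if the paddle is pressed while the pointer is off the clip (value of joint paddle_angle above 0.1 rad and not (y of pointer_tip in the frame of clip_mark between -0.009 and 0.009 m)).
It fails at once if the paddle is pressed down to its stop (value of joint paddle_angle above 0.37 rad).
It fails at once if the robot pushes the carriage (contact force between any of the fingers, the arm and carriage above 1 N).
It fails at once if the clip, glass bird, frit jar or marver is moved (distance of clip_mark from where it was at the start of the episode above 0.004 m or distance of any of bird, frit_jar, marver from where it was at the start of the episode above 0.02 m).
It also fails if it takes over 72 s, if anything falls off the work surface, if the arm or the gripper's body presses on something with over 40 N, if the wrist force passes 120 N, or if a joint passes its speed limit or range.

### The arm

A 6-joint arm with a two-finger parallel gripper is mounted at the origin on the work surface. World frame = base frame: x ahead of the robot, y to its left, z up, the work surface at z = 0. Lengths are in mm, angles in rad, forces in N, time in s.
With the tool pointing down it reaches from about 300 to 1000 mm from the base axis. Payload 5.1 kg.
Tool frame: the origin (TCP) lies midway between the tips of the shut fingers; the grasp point (between the pads) lies 19 mm behind it; z points along the fingers, y is the direction in which the jaws open and shut (so a half turn about z gives the same grasp; the last joint's range is limited). The gripper opens to 95 mm and grips with 3 to 60 N. Pads are 20 mm wide; open, the fingers measure 119 mm over their backs; the gripper's body (75 mm by 180 mm) begins 59 mm behind the grasp point.
Start: joints at [1.074, 0.124, 1.65, -0, 1.367, -0.083], TCP at [261.378, 595.118, 214.656] pointing down, gripper open.
Joint ranges: [-2.61, 2.61], [-1.02, 2.33], [0.03, 2.71], [-1.35, 4.49], [0.32, 2.68], [-2.91, 2.91]. Speed limits (rad/s): [2.57, 2.57, 3.14, 3.14, 3.14, 3.14].

### API

Orientations are given as a rotation vector (axis times angle).
In Python, from cell import arm gives the robot as it stands.
- The arm moves only by the shell command python3 -m inch 'ROWS' [OPENING] [FORCE]. ROWS is JSON, one flat list of numbers, 6 for each row, row after row: the shift along the tool's x, y, z in cm, then the turn, a rotation vector about the tool's x, y, z in units of 10 degrees (1.0 is 10 degrees). In form: [x, y, z, rx, ry, rz, x, y, z, rx, ry, rz, ...]. A call has exactly 5 rows; each row shifts and turns the commanded pose from where the row before left it, along the tool's axes as they then stand; what a row does not reach is not made up. A row lasts 1/8 s, in which the tool goes at most 62.5 mm and 10.7 degrees, less where a joint would pass 70% of its speed; a pose out of reach is approached as far as the arm can. A call is refused whole if a number of a shift passes 6.25 or a number of a turn 1, either way. A call with a gripper value outside its range is refused whole. OPENING is the closure in counts, from 0 (fully open) to 255 (shut), set as the call begins (- or left out, the last holds). The fingers move at their own pace and stop on an object; FORCE is the grip in N (left out, the last holds). Time passes only in rows, so rows that do not move let the fingers close, or fill a call up. It gives the time, the measured TCP pose, the force and the opening at its end, in the units of the state.
- arm.sense(): the state, without advancing time (a new reading comes with each control period).
- arm.grab_frame(name): name is "scene" or "top" or "wrist"; returns (picture, depth): 400x640x3 uint8, red, green, blue; 400x640 float32, mm along the optical axis (not along the pixel's ray), 0 where there is no reading.
- arm.get_calibration(name): a dict with "fx", "fy", "cx", "cy" (pixels), "D" ([k1, k2, p1, p2, k3] as OpenCV has them; the pictures are not rectified), "world_from_camera" (4x4, takes a point from camera to world coordinates); the wrist camera has in their place "T_tool_cam" (4x4, takes a point from camera to tool coordinates, whose origin is the TCP and whose axes are the flange's). Camera axes: x right, y down, z forward; pixel columns grow to the right and rows downward; lengths in mm; the calibration is good to about 2 mm. A picture is of the moment at which its call begins: read the wrist's pose just before it. get_calibration takes no time and is no camera call.
- arm.sign_off(): hands the job in, once; it reports no verdict.
The state is a dict: "clock": time; "qpos": joint angles; "qd": joint speeds; "effort": joint torques, N m; "position": TCP position; "tcp_rot": TCP orientation; "wrist_force": force on the tool from outside, world axes, zero at the start; "wrist_torque": the same for the moment, N m; "width": opening from 0.0 (shut) to 1.0 (fully open).
Only numpy, scipy, OpenCV 4.12 (cv2) and the standard library are available. Lean on these libraries where they do the work, as an engineer would, in place of code of your own. Each camera call takes 0.05 s, during which the arm holds its last target.

## Working session

There is one attempt and no reset: what is moved stays moved. The work goes in short steps, Python scripts to look and compute and a shell command to move; the robot and the scene stay as the last step left them, time stands still between calls to the robot, and variables do not carry over. Pictures are saved under pics/ and viewed, and the job is handed in when it is done.

```bash
ls; mkdir -p pics
python3 - <<'E'
from cell import arm
import cv2, numpy as np
s=arm.sense(); print(s)
for n in ["scene","top","wrist"]:
    p,d=arm.grab_frame(n); cv2.imwrite(f"pics/{n}0.png",p[:,:,::-1]); np.save(f"pics/{n}0.npy",d)
    c=arm.get_calibration(n); print(n,{k:np.round(v,4).tolist() for k,v in c.items()})
E
```

```text
pics
{'clock': 0.0, 'qpos': array([ 1.07438843e+00,  1.24532125e-01,  1.65166995e+00,  1.08773264e-06,
        1.36744019e+00, -8.26045450e-02]), 'qd': array([-8.56114567e-05,  1.19083494e-03, -1.50713318e-03,  9.96011787e-04,
        3.02646245e-03,  4.55358283e-04]), 'effort': array([-1.81134532e-03, -4.17628491e+01, -3.59913075e+01,  7.71815283e-02,
        4.95343795e-02, -1.60303530e-04]), 'position': array([261.0910643 , 594.57320547, 213.37193039]), 'tcp_rot': array([-0.64525275, -3.07401387,  0.00308448]), 'wrist_force': array([-0.54954517,  0.28593919,  0.71897963]), 'wrist_torque': array([-0.02317977,  0.0271374 , -0.0002459 ]), 'width': 0.9990155880666981}
scene {'fx': 507.8132, 'fy': 507.8132, 'cx': 322.8115, 'cy': 200.0693, 'D': [-0.0548, 0.0, 0.0, 0.0, 0.0], 'world_from_camera': [[0.1681, 0.5259, -0.8337, 1599.9905], [0.9855, -0.1087, 0.1302, -198.9654], [-0.0221, -0.8436, -0.5366, 855.9195], [0.0, 0.0, 0.0, 1.0]]}
top {'fx': 368.8897, 'fy': 368.8897, 'cx': 325.7401, 'cy': 195.6575, 'D': [-0.0008, 0.0, 0.0, 0.0, 0.0], 'world_from_camera': [[0.0271, -0.9804, 0.1953, 238.2372], [-0.9996, -0.0257, 0.0093, 1.9174], [-0.004, -0.1955, -0.9807, 1075.2455], [0.0, 0.0, 0.0, 1.0]]}
wrist {'fx': 348.1039, 'fy': 348.1039, 'cx': 324.3329, 'cy': 201.3097, 'D': [-0.0345, 0.0, 0.0, 0.0, 0.0], 'T_tool_cam': [[0.0008, -0.962, -0.2732, 75.654], [1.0, 0.001, -0.0008, 0.3315], [0.001, -0.2732, 0.962, -170.1221], [0.0, 0.0, 0.0, 1.0]]}
```

View pics/top0.png

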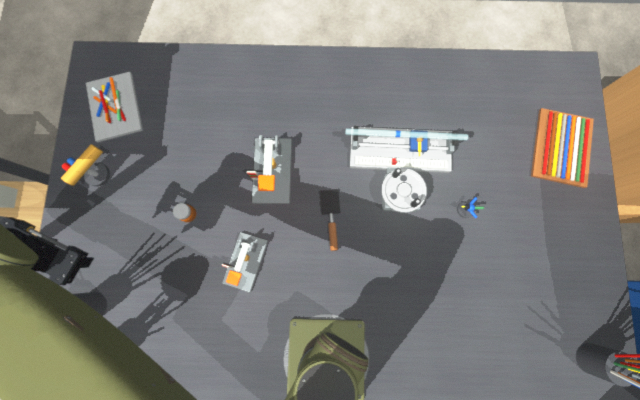

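View pics/scene0.png

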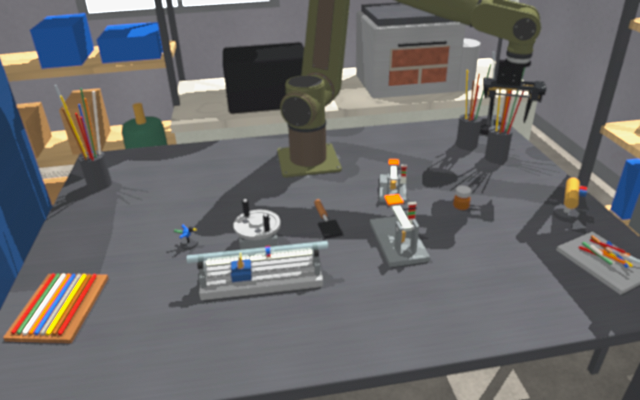

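View pics/wrist0.png

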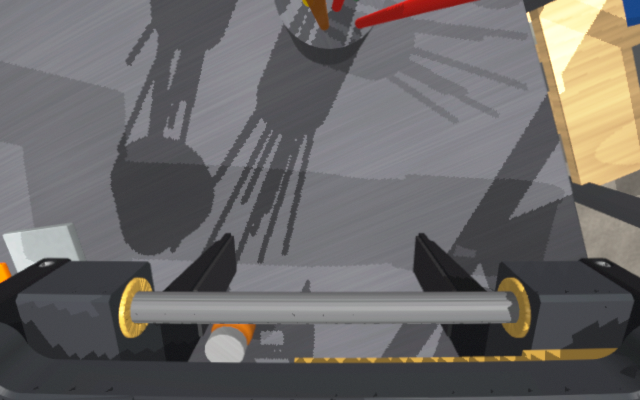

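Top view: the jig's wheel is at about (404,190), with the red clip at (394,161) and the blue carriage at (419,144). There are two air units: a larger one with its pad at (267,183) and a smaller one with its pad at (234,278). I'll enlarge these.

```bash
cat > h.py <<'E'
from cell import arm
import cv2, numpy as np
from scipy.spatial.transform import Rotation as R
def K(c): return np.array([[c['fx'],0,c['cx']],[0,c['fy'],c['cy']],[0,0,1]])
def ray(name,uv,s=None):
    c=arm.get_calibration(name)
    p=cv2.undistortPoints(np.array(uv,float).reshape(-1,1,2),K(c),np.array(c['D'])).reshape(-1,2)
    d=np.c_[p,np.ones(len(p))]
    if name=='wrist':
        s=s or arm.sense()
        T=np.eye(4);T[:3,:3]=R.from_rotvec(s['tcp_rot']).as_matrix();T[:3,3]=s['position']
        T=T@np.array(c['T_tool_cam'])
    else: T=np.array(c['world_from_camera'])
    return T[:3,3],d@T[:3,:3].T
def onz(name,uv,z,s=None):
    o,d=ray(name,uv,s); z=np.broadcast_to(z,len(d))
    return o+d*((z-o[2])/d[:,2])[:,None]
def shift(s,delta):  # world delta mm -> tool cm
    return R.from_rotvec(s['tcp_rot']).inv().apply(delta)/10
E
python3 - <<'E'
import cv2,numpy as np
a=cv2.imread("pics/top0.png")
c1=cv2.resize(a[115:220,335:490],None,fx=4.5,fy=4.5,interpolation=cv2.INTER_CUBIC);cv2.imwrite("pics/c1.png",c1)
c2=cv2.resize(a[125:300,215:335],None,fx=3.4,fy=3.4,interpolation=cv2.INTER_CUBIC);cv2.imwrite("pics/c2.png",c2)
b=cv2.imread("pics/scene0.png")
c3=cv2.resize(b[185:305,170:340],None,fx=4.5,fy=4.5,interpolation=cv2.INTER_CUBIC);cv2.imwrite("pics/c3.png",c3)
from h import *
hsv=cv2.cvtColor(a,cv2.COLOR_BGR2HSV)
m=cv2.inRange(hsv,(8,180,150),(18,255,255))
n,l,st,ce=cv2.connectedComponentsWithStats(m)
for i in range(1,n):
    if st[i,4]>60: print(st[i],ce[i],onz('top',[ce[i]],106))
E
```

```text
[548 113   9  62 174] [551.90229885 143.49425287] [[ 593.85815232 -606.85896117  106.        ]]
[566 116  10  64 111] [569.64864865 149.94594595] [[ 576.50795746 -653.66141033  106.        ]]
```

View pics/c1.png

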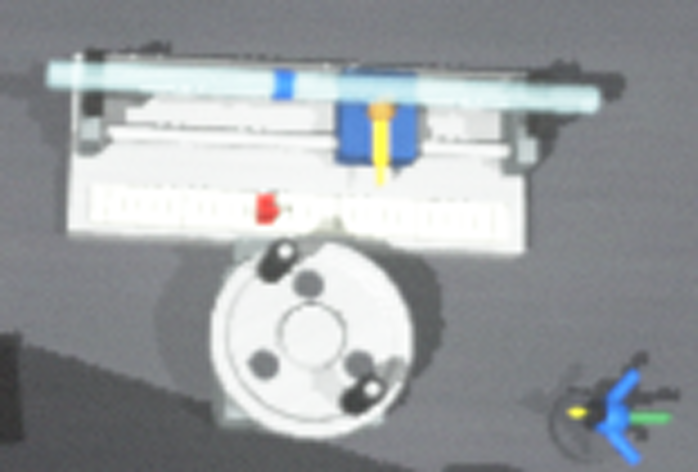

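View pics/c2.png

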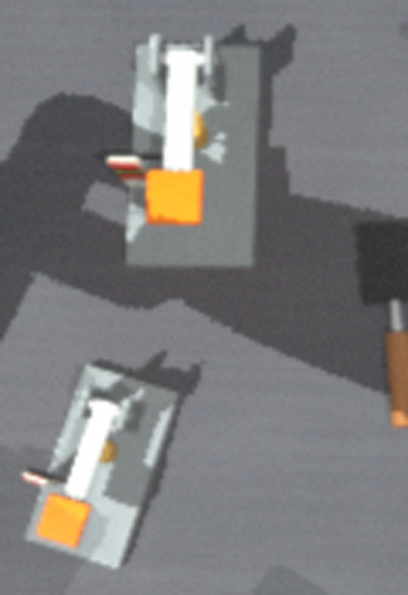

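View pics/c3.png

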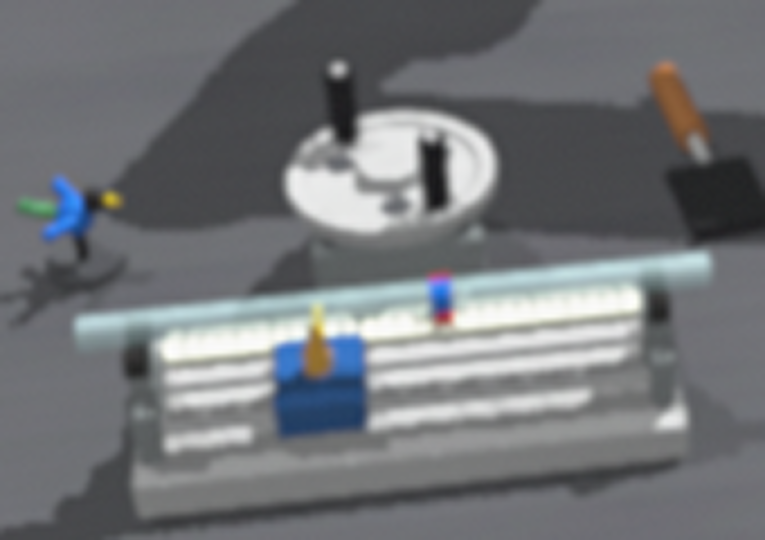

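Run:
```python
from h import *
f=lambda p:np.array(p)/4.5+[335,115]-0.4
H=onz('top',[f((287,247)),f((374,383))],123); print('handles',H,np.linalg.norm(H[0]-H[1]))
print('hub',onz('top',[f((312,336))],81))
print('wheel mid',H.mean(0))
pt=onz('top',[f((380,185))],58); cl=onz('top',[f((267,208))],54); print('tip',pt,'clip',cl)
b=onz('top',[f((80,233)),f((525,250))],35);print('bed',b)   # bed front corners approx
t=onz('top',[f((48,74)),f((600,99))],95);print('tube',t)
g=lambda p:np.array(p)/3.4+[215,125]-0.4
P=onz('top',[g((147,172)),g((202,172)),g((203,223)),g((148,223))],106);print('pad',P,P.mean(0),np.linalg.norm(P-np.roll(P,1,0),axis=1))
B=onz('top',[g((137,45)),g((260,45)),g((254,266)),g((126,266))],18);print('base',B,np.linalg.norm(B-np.roll(B,1,0),axis=1))
P=onz('top',[g((46,497)),g((89,503)),g((80,546)),g((38,538))],80);print('small',P.mean(0),np.linalg.norm(P-np.roll(P,1,0),axis=1))
s=lambda p:np.array(p)/4.5+[170,185]-0.4
H=onz('scene',[s((435,138)),s((338,70))],123);print('scene handles',H)
print('scene tip',onz('scene',[s((317,308))],58))
# depth check
d=np.load('pics/top0.npy')
```

```text
handles [[ 504.13998163 -180.89412984  123.        ]
 [ 423.38475616 -230.63202197  123.        ]] 94.84336748052472
hub [[ 459.86225135 -203.60573556   81.        ]]
wheel mid [ 463.76236889 -205.7630759   123.        ]
tip [[ 564.76984333 -253.11054758   58.        ]] clip [[ 548.86329784 -181.67146415   54.        ]]
bed [[ 534.63206821  -63.6870408    35.        ]
 [ 530.70149437 -351.6009916    35.        ]]
tube [[ 619.78132257  -38.62514673   95.        ]
 [ 612.13507    -381.53910329   95.        ]]
pad [[483.01459625 196.64188628 106.        ]
 [484.15561149 152.76961905 106.        ]
 [442.63662403 149.71290301 106.        ]
 [441.49690054 193.22736053 106.        ]] [462.82593308 173.08794222 106.        ] [41.65786892 43.88710229 41.63135637 43.52938069]
base [[621.14261994 230.54245386  18.        ]
 [623.9326717  121.30278921  18.        ]
 [424.71106154 117.38848716  18.        ]
 [421.82108599 227.08834483  18.        ]] [199.35146041 109.2752887  199.26006051 109.73791838]
small [209.224107   249.26284726  80.        ] [31.42088329 34.02105619 32.98760475 33.35157426]
scene handles [[ 503.67432592 -176.52073364  123.        ]
 [ 418.74206146 -228.62790913  123.        ]]
scene tip [[ 564.32173675 -253.06580708   58.        ]]
```

The air unit with its pad at (266,182) is the one: it measures 44 mm on the pad and 200x110 on the base. The look-alike at (234,278) has a pad of about 33 mm, so it's out. The wheel has two real handles (A far-left, B near-right), and the flat dark discs on it are holes. About 71 mm of carriage travel is needed, or about 2.96 rad anticlockwise. I'll grip handle A with the jaws tangential and move over the wheel first.

```bash
python3 -m inch '[-2,-2.3,0.5,0,0,0,-3.5,-4,0,0,0,0,-3.5,-4,0,0,0,0,-3.5,-4,0,0,0,0,-3.5,-4,0,0,0,0]' 0 15; python3 -m inch '[-3.5,-4,0,0,0,0,-3.5,-4,0,0,0,0,-3.5,-4,0,0,0,0,-3.5,-4,0,0,0,0,-3.5,-4,0,0,0,0]'
python3 -m inch '[-3.5,-4,0,0,0,0,-3.5,-4,0,0,0,0,-3.5,-4,0,0,0,0,-2.5,-3,0,0,0,0,-1,-1.2,0,0,0,0]'
```

```text
clock: 0.78
position: [334.4, 361.5, 209.4]
tcp_rot: [0.645, 3.075, -0.001]
wrist_force: [0.5, -0.0, 0.3]
width: 1.001
clock: 1.4
position: [414.2, 108.1, 209.6]
tcp_rot: [0.645, 3.074, 0.0]
wrist_force: [1.3, 0.4, -0.3]
width: 1.0
clock: 2.02
position: [477.2, -96.5, 209.3]
tcp_rot: [-0.649, -3.073, -0.0]
wrist_force: [-0.3, 0.8, 0.4]
width: 1.0
```

```bash
python3 -m inch '[0,0,0,0,0,1,0,0,0,0,0,1,0,0,0,0,0,1,0,0,0,0,0,1,0,0,0,0,0,1]'; python3 -m inch '[0,0,0,0,0,1,0,0,0,0,0,1,0,0,0,0,0,1,0,0,0,0,0,1,0,0,0,0,0,1]'
python3 -m inch '[0,0,0,0,0,1,0,0,0,0,0,1,0,0,0,0,0,0.6,0,0,0,0,0,0,0,0,0,0,0,0]'
python3 - <<'E'
from h import *
s=arm.sense();p,d=arm.grab_frame('wrist');cv2.imwrite('pics/w1.png',p[:,:,::-1]);print(s['clock'],s['position'],s['tcp_rot'],s['qpos'])
M=R.from_rotvec(s['tcp_rot']).as_matrix();print('phi_y',np.degrees(np.arctan2(M[1,1],M[0,1])),M[:,2])
E
```

```text
clock: 2.65
position: [476.9, -93.9, 209.4]
tcp_rot: [-1.89, -2.509, -0.0]
wrist_force: [0.6, 0.7, 0.3]
width: 1.003
clock: 3.28
position: [476.9, -93.9, 209.4]
tcp_rot: [-2.773, -1.475, 0.0]
wrist_force: [-0.2, -0.8, -0.4]
width: 0.999
clock: 3.9
position: [477.0, -94.4, 209.5]
tcp_rot: [-3.031, -0.824, 0.0]
wrist_force: [-0.8, 0.1, 0.9]
width: 1.002
3.9 [477.02585926 -94.43105888 209.538644  ] [-3.03138299e+00 -8.23892248e-01  2.63449282e-04] [-3.05948077e-01 -2.45339877e-01  2.01105781e+00  1.15391772e-04
  1.37614690e+00  7.34071508e-01]
phi_y -59.59001326752882 [-2.25436174e-04  1.89933612e-04 -9.99999957e-01]
```

View pics/w1.png

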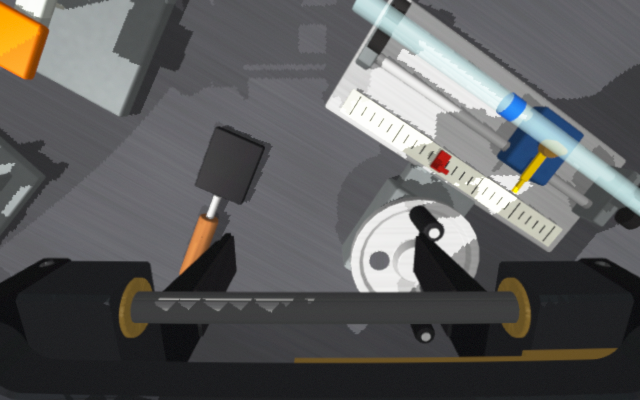

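The wrist view shows the handle tops at (434,233) and (426,337), the clip at (441,161), and the pointer tip at (515,191).

Run:
```python
from h import *
s=arm.sense()
H=onz('wrist',[(434,233),(426,337)],123);print(H,H.mean(0),np.linalg.norm(H[0]-H[1]))
v=H[0]-H[1];print('ang',np.degrees(np.arctan2(v[1],v[0])))
q=onz('wrist',[(515,191),(441,160)],[58,54]);print('tip,clip',q,q[1]-q[0])
e=onz('wrist',[(330,107),(556,251)],33);print('bed edge',e,e[0]-e[1])
E=onz('wrist',[(350,90),(563,232)],52);print('rule',E,E[0]-E[1])
```

```text
[[ 503.33948323 -180.8879939   123.        ]
 [ 420.82100186 -231.50145781  123.        ]] [ 462.08024254 -206.19472585  123.        ] 96.80404173059512
ang 31.523251235827146
tip,clip [[ 567.87945069 -255.51635009   58.        ]
 [ 555.84523915 -177.48008353   54.        ]] [-12.03421154  78.03626656  -4.        ]
bed edge [[ 544.10288236  -62.83509405   33.        ]
 [ 539.7948502  -354.23030883   33.        ]] [  4.30803215 291.39521478   0.        ]
rule [[ 566.04900007  -70.39472985   52.        ]
 [ 559.92222971 -330.15053821   52.        ]] [  6.12677036 259.75580836   0.        ]
```

```bash
python3 -m inch '[-0.5,2.2,0,0,0,-0.1,-0.55,2.2,0,0,0,0,-0.55,2.2,0,0,0,0,-0.5,2.2,0,0,0,0,0,0,0,0,0,0]'
python3 - <<'E'
from h import *
s=arm.sense();p,d=arm.grab_frame('wrist');cv2.imwrite('pics/w2.png',p[:,:,::-1]);print(s['position'],shift(s,np.array([503.5,-181,88])-s['position']))
E
```

```text
clock: 4.58
position: [504.8, -182.8, 209.5]
tcp_rot: [-3.026, -0.844, 0.001]
wrist_force: [-0.1, 0.4, 0.4]
width: 0.999
[ 504.84492059 -182.76942784  209.46005595] [-0.020121   -0.21456365 12.14612722]
```

View pics/w2.png

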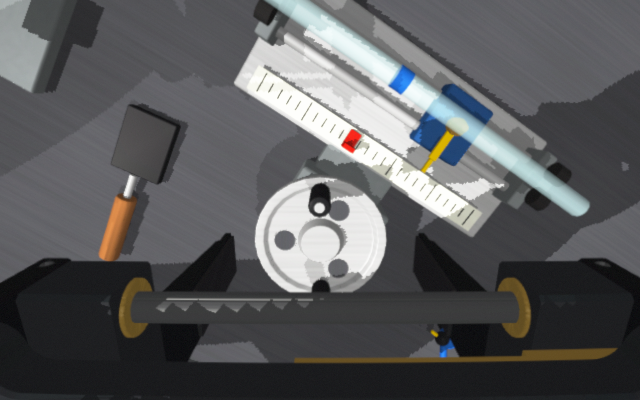

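The handle is centred between the fingers, at (319,208). I'll descend and close.

```bash
python3 -m inch '[0,-0.1,2,0,0,0,0,-0.1,2.8,0,0,0,0,0,2.8,0,0,0,0,0,2.7,0,0,0,0,0,1.8,0,0,0]'; python3 -m inch '[0,0,0,0,0,0,0,0,0,0,0,0,0,0,0,0,0,0,0,0,0,0,0,0,0,0,0,0,0,0]' 255 15
python3 - <<'E'
from h import *
s=arm.sense();p,d=arm.grab_frame('wrist');cv2.imwrite('pics/w3.png',p[:,:,::-1]);print(s['position'],s['wrist_force'],s['width']*95,s['qpos'])
E
```

```text
clock: 5.25
position: [502.0, -178.1, 85.8]
tcp_rot: [-3.023, -0.848, 0.004]
wrist_force: [-0.1, -0.2, -0.5]
width: 0.999
clock: 5.88
position: [503.8, -179.6, 89.2]
tcp_rot: [3.025, 0.847, 0.001]
wrist_force: [-0.3, 0.7, 0.4]
width: 0.533
[ 503.78274779 -179.56488437   89.20344426] [-0.2615511   0.67397493  0.35417752] 50.601731051043814 [-4.42768351e-01 -1.70802024e-02  2.01795262e+00 -2.76203733e-05
  1.13978503e+00  5.81942623e-01]
```

View pics/w3.png

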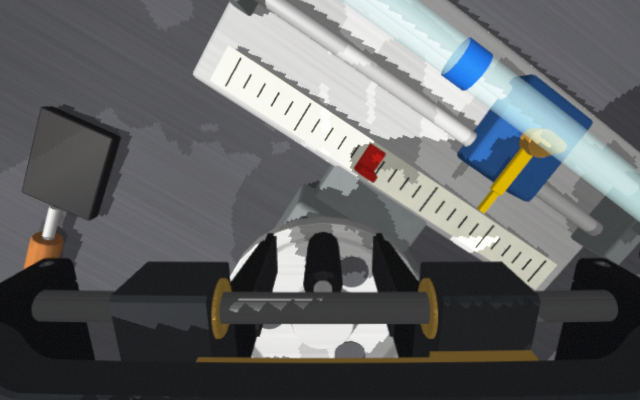

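```bash
python3 -m inch '[0,0,0,0,0,0,0,0,0,0,0,0,0,0,0,0,0,0,0,0,0,0,0,0,0,0,0,0,0,0]'
python3 - <<'E'
from h import *
s=arm.sense();print(s['position'],s['wrist_force'],s['width']*95)
q=onz('wrist',[(485,210),(371,162)],[58,50]);print('tip',q)
E
```

```text
clock: 6.55
position: [503.4, -179.3, 88.6]
tcp_rot: [-3.025, -0.847, 0.0]
wrist_force: [-0.0, 1.2, 0.7]
width: 0.188
[ 503.412428   -179.26056407   88.58733501] [-0.04609633  1.20376577  0.67774802] 17.882382912322292
tip [[ 567.94492509 -255.69923765   58.        ]
 [ 555.64761317 -181.77172308   50.        ]]
```

Gripped: 17.9 mm between the pads. Turning anticlockwise means tool −y with −rz, with tool x pointing radially outward.

```bash
python3 -m inch '[-0.01,-0.25,0,0,0,-0.3,-0.04,-0.63,0,0,0,-0.75,-0.04,-0.63,0,0,0,-0.75,-0.04,-0.63,0,0,0,-0.75,-0.04,-0.63,0,0,0,-0.75]'
python3 - <<'E'
from h import *
s=arm.sense();p,d=arm.grab_frame('wrist');cv2.imwrite('pics/w4.png',p[:,:,::-1]);print(s['position'],s['wrist_force'],s['width']*95,s['qpos'])
v=s['position']-[462,-206,0];print(np.hypot(*v[:2]),np.degrees(np.arctan2(v[1],v[0])))
E
```

```text
clock: 7.18
position: [483.2, -160.5, 88.6]
tcp_rot: [-2.656, -1.676, -0.001]
wrist_force: [0.5, 1.4, 0.4]
width: 0.186
[ 483.19832794 -160.47480251   88.58893087] [0.51931709 1.3552263  0.39147032] 17.691778879223428 [-4.26653973e-01 -7.43654284e-02  2.07418205e+00  1.02156674e-03
  1.14176416e+00  1.78181197e-02]
50.21864906832965 65.03145550561669
```

View pics/w4.png

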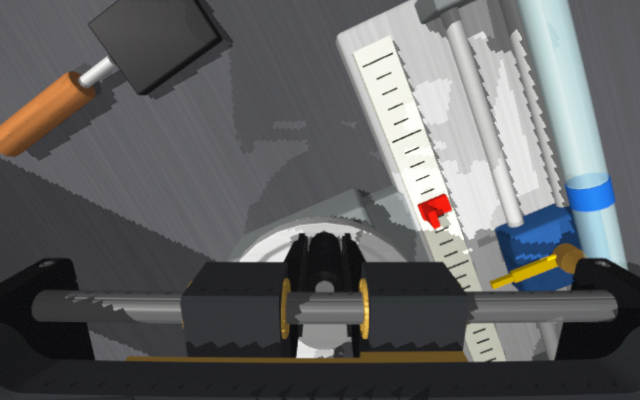

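```bash
for i in 1; do python3 -m inch '[-0.04,-0.63,0,0,0,-0.75,-0.04,-0.63,0,0,0,-0.75,-0.04,-0.63,0,0,0,-0.75,-0.04,-0.63,0,0,0,-0.75,-0.04,-0.63,0,0,0,-0.75]'; done
python3 -m inch '[-0.04,-0.63,0,0,0,-0.75,-0.04,-0.63,0,0,0,-0.75,-0.04,-0.63,0,0,0,-0.75,-0.04,-0.63,0,0,0,-0.75,-0.04,-0.63,0,0,0,-0.75]'
python3 - <<'E'
from h import *
s=arm.sense();print(s['position'],s['wrist_force'],s['wrist_torque'],s['width']*95,s['qpos'])
v=s['position']-[462,-206,0];print(np.hypot(*v[:2]),np.degrees(np.arctan2(v[1],v[0])))
p,d=arm.grab_frame('top');cv2.imwrite('pics/t5.png',cv2.resize(p[115:220,335:490],None,fx=4.5,fy=4.5,interpolation=cv2.INTER_CUBIC)[:,:,::-1])
p,d=arm.grab_frame('scene');cv2.imwrite('pics/s5.png',cv2.resize(p[185:305,170:340],None,fx=4.5,fy=4.5,interpolation=cv2.INTER_CUBIC)[:,:,::-1])
E
```

```text
clock: 7.85
position: [452.3, -156.2, 88.6]
tcp_rot: [-1.978, -2.439, -0.003]
wrist_force: [0.2, 4.1, 1.0]
width: 0.182
clock: 8.48
position: [424.9, -171.6, 88.6]
tcp_rot: [-1.088, -2.944, -0.004]
wrist_force: [-2.2, 6.0, 2.6]
width: 0.187
[ 424.91710574 -171.55041306   88.56760356] [-2.17813072  6.0257056   2.5996024 ] [0.82927074 0.37828628 0.04265551] 17.7419211459879 [-0.50231173 -0.19536536  2.18165061  0.00231038  1.1586598  -1.36590726]
50.61536413739745 137.1082631760161
```

View pics/t5.png

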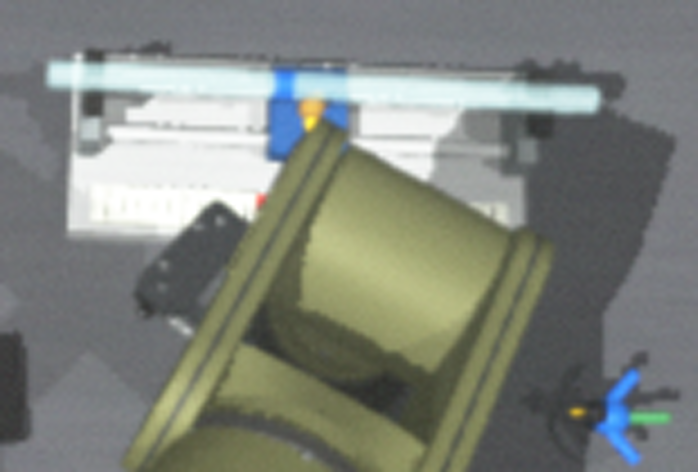

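View pics/s5.png

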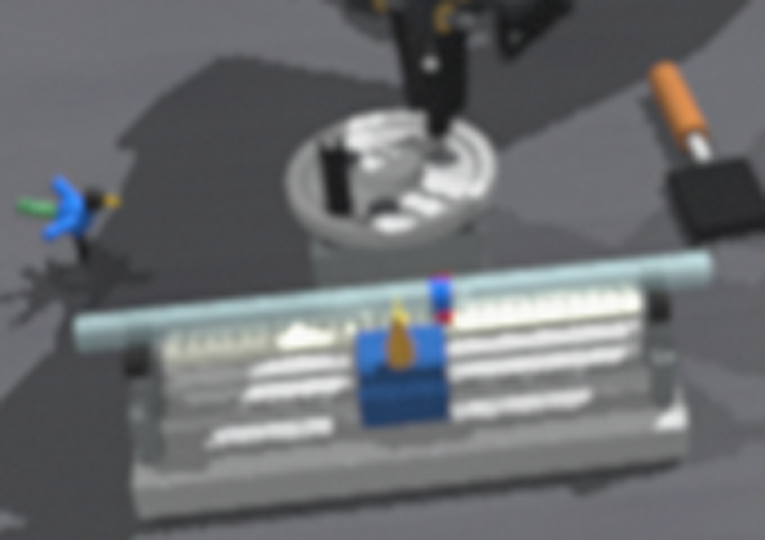

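Run:
```python
from h import *
s=lambda p:np.array(p)/4.5+[170,185]-0.4
u=np.array([0.019,1,0])
for h in (44,50,56):
  q=onz('scene',[s((317,306)),s((397,300)),s((440,273))],[58,58,56]);
print(q,[(q[2]-q[i])@u for i in (0,1)])
f=lambda p:np.array(p)/4.5+[335,115]-0.4
print(onz('top',[f((284,84)),f((312,105))],[104,85]))
d=np.load('pics/top0.npy')
```

```text
[[ 562.4917531  -253.00560743   58.        ]
 [ 565.78597404 -208.09112164   58.        ]
 [ 542.84893252 -182.13244948   56.        ]] [np.float64(70.4999443590005), np.float64(25.522868372604453)]
[[ 613.47545212 -183.88218549  104.        ]
 [ 607.35396306 -204.90883882   85.        ]]
```

```bash
python3 -m inch '[-0.04,-0.63,0,0,0,-0.75,-0.04,-0.63,0,0,0,-0.75,-0.04,-0.63,0,0,0,-0.75,-0.04,-0.63,0,0,0,-0.75,-0.04,-0.63,0,0,0,-0.75]'
python3 -m inch '[-0.04,-0.63,0,0,0,-0.75,-0.04,-0.5,0,0,0,-0.6,0,0,0,0,0,0,0,0,0,0,0,0,0,0,0,0,0,0]'
python3 - <<'E'
from h import *
s=arm.sense();print(s['position'],s['wrist_force'],s['wrist_torque'],s['width']*95,s['qpos'])
v=s['position']-[462,-206,0];print(np.hypot(*v[:2]),np.degrees(np.arctan2(v[1],v[0])))
p,d=arm.grab_frame('top');cv2.imwrite('pics/t6.png',cv2.resize(p[115:220,335:490],None,fx=4.5,fy=4.5,interpolation=cv2.INTER_CUBIC)[:,:,::-1])
p,d=arm.grab_frame('scene');cv2.imwrite('pics/s6.png',cv2.resize(p[240:280,230:310],None,fx=10,fy=10,interpolation=cv2.INTER_CUBIC)[:,:,::-1])
E
```

```text
clock: 9.2
position: [412.5, -200.8, 88.5]
tcp_rot: [-0.083, -3.136, -0.004]
wrist_force: [-5.6, 5.0, 4.8]
width: 0.183
clock: 9.82
position: [413.2, -212.9, 88.6]
tcp_rot: [0.279, -3.125, -0.001]
wrist_force: [-7.3, 0.6, 4.2]
width: 0.187
[ 413.196705   -212.90977554   88.56113335] [-7.25727346  0.59074538  4.21755286] [0.21319265 1.08642005 0.09275217] 17.77609186192859 [-0.58998441 -0.17795119  2.16693996 -0.00237811  1.15660399 -2.33811652]
49.29002536665382 -171.94138584760546
```

View pics/t6.png

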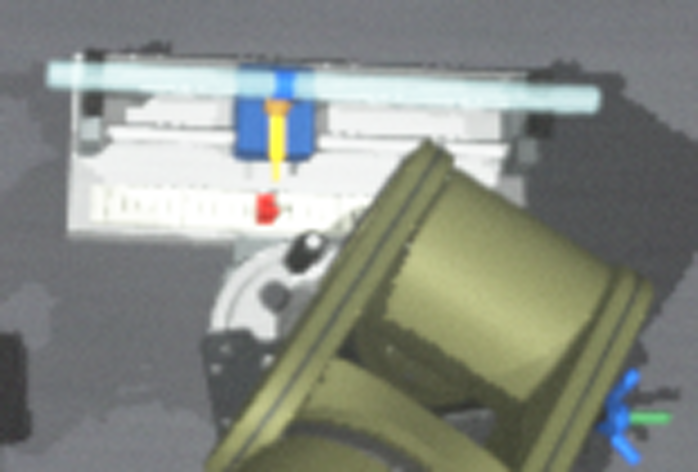

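View pics/s6.png

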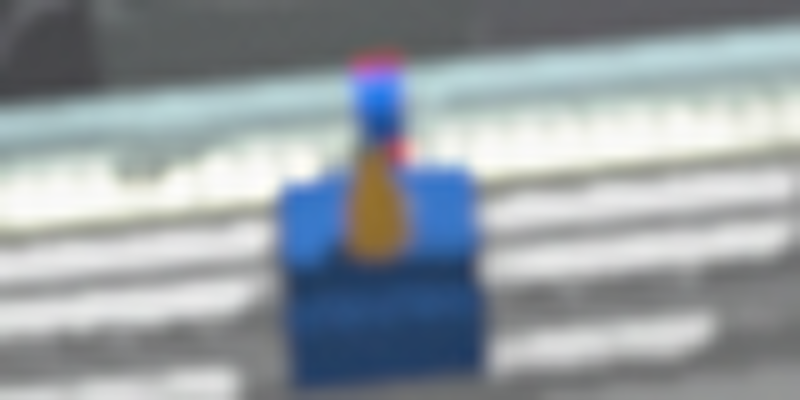

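Run:
```python
from h import *
p,d=arm.grab_frame('top');a=p[:,:,::-1].copy();cv2.imwrite('pics/t7f.png',a)
cv2.imwrite('pics/t7.png',cv2.resize(a[135:172,380:420],None,fx=16,fy=16,interpolation=cv2.INTER_NEAREST))
hsv=cv2.cvtColor(a,cv2.COLOR_BGR2HSV)[135:172,380:420]
m=(cv2.inRange(hsv,(0,120,80),(8,255,255))|cv2.inRange(hsv,(172,120,80),(180,255,255)))
y=cv2.inRange(hsv,(18,120,80),(35,255,255))
for n,k in(('red',m),('yel',y)):
    v,u=np.nonzero(k);w=hsv[v,u,1].astype(float);print(n,len(u),u.min()+380,u.max()+380,v.min()+135,v.max()+135,(u*w).sum()/w.sum()+380,(v*w).sum()/w.sum()+135)
    for r in np.unique(v): print(r+135,u[v==r]+380)
```

```text
red 25 392 396 158 164 393.7445539419087 161.14834024896265
158 [394]
159 [392 393 394 395]
160 [392 393 394 395]
161 [392 393 394 395 396]
162 [392 393 394 395 396]
163 [392 393 394 395]
164 [393 394]
yel 42 395 398 138 152 396.06385932438684 144.3194508715101
138 [395 396 397 398]
139 [395 396 397]
140 [395 396 397]
141 [395 396 397]
142 [395 396 397]
143 [395 396 397]
144 [395 396 397]
145 [395 396 397]
146 [395 396 397]
147 [395 396 397]
148 [395 396 397]
149 [395 396 397]
150 [395 396 397]
151 [396]
152 [396]
```

View pics/t7.png

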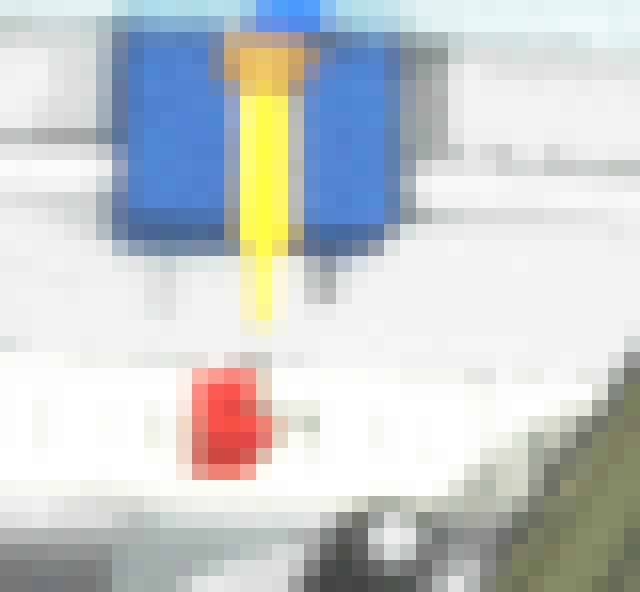

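Run:
```python
from h import *
u=np.array([0.018,1,0])
q=onz('top',[(396.0,152),(393.7,159.5),(393.7,162)],[58,56,56]);print(q,(q[1:]-q[0])@u)
s=lambda p:np.array(p)/10+[230,240]-0.45
for t in (145,155):
  q=onz('scene',[s((374,t)),s((378,54))],[58,56]);print(q,(q[1]-q[0])@u)
b=onz('top',[(398,136.3)],104);print(b)
```

```text
[[ 574.19892476 -187.13270028   58.        ]
 [ 552.18558058 -180.67843088   56.        ]
 [ 544.72586553 -180.61170577   56.        ]] [6.05802921 5.99047944]
[[ 581.64990628 -186.06661889   58.        ]
 [ 541.48803024 -182.09879216   56.        ]] 3.2449129551543328
[[ 585.68459609 -186.37778753   58.        ]
 [ 541.48803024 -182.09879216   56.        ]] 3.483457185388861
[[ 604.61865547 -184.58355449  104.        ]]
```

```bash
python3 -m inch '[0.02,-0.25,0,0,0,-0.3,0.02,-0.25,0,0,0,-0.3,0.02,-0.25,0,0,0,-0.3,0.02,-0.25,0,0,0,-0.3,0,0,0,0,0,0]'
python3 - <<'E'
from h import *
s=arm.sense();print(s['position'],s['wrist_force'],s['qpos'][5])
v=s['position']-[462,-206,0];print(np.hypot(*v[:2]),np.degrees(np.arctan2(v[1],v[0])))
p,d=arm.grab_frame('top');a=p[:,:,::-1].copy()
cv2.imwrite('pics/t8.png',cv2.resize(a[135:172,380:420],None,fx=16,fy=16,interpolation=cv2.INTER_NEAREST))
p,d=arm.grab_frame('scene');cv2.imwrite('pics/s8.png',cv2.resize(p[240:280,230:310],None,fx=10,fy=10,interpolation=cv2.INTER_CUBIC)[:,:,::-1])
hsv=cv2.cvtColor(a,cv2.COLOR_BGR2HSV)[135:172,380:420]
v,u=np.nonzero(cv2.inRange(hsv,(18,120,80),(35,255,255)));w=hsv[v,u,1].astype(float);print((u*w).sum()/w.sum()+380)
E
```

```text
clock: 10.6
position: [416.0, -222.8, 88.5]
tcp_rot: [0.604, -3.081, -0.001]
wrist_force: [-2.9, 0.1, 2.4]
width: 0.186
[ 416.03568168 -222.77611588   88.53623056] [-2.87770897  0.05668093  2.3589896 ] -2.5628261746237717
48.93011978856094 -159.948864175922
394.30640295005026
```

View pics/t8.png

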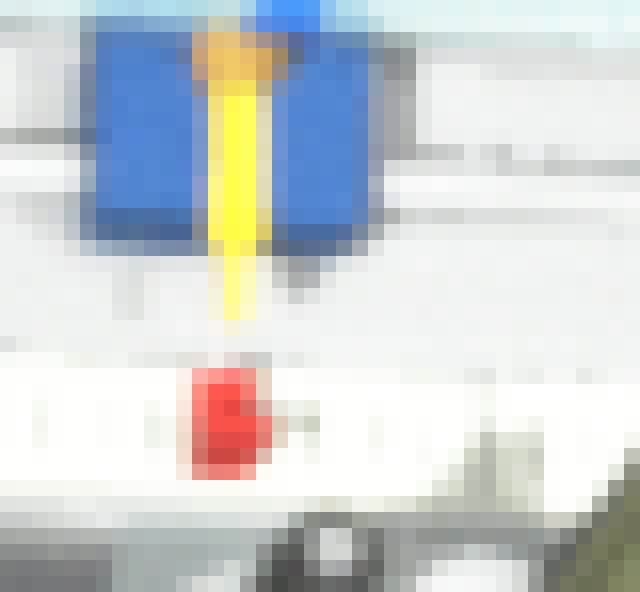

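View pics/s8.png

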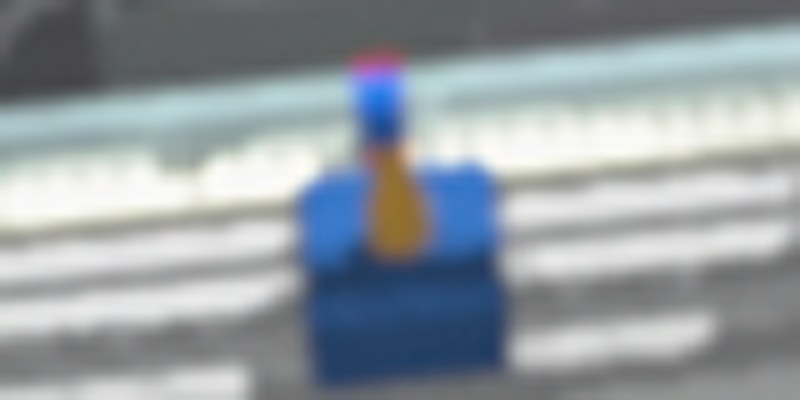

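The tip is at top-view column 394.4 and the clip at about 393.7, within about 2 mm. I'll release, lift, and check with the wrist camera.

```bash
python3 -m inch '[0,0,0,0,0,0,0,0,0,0,0,0,0,0,0,0,0,0,0,0,0,0,0,0,0,0,0,0,0,0]' 120
python3 -m inch '[0,0,-2,0,0,0,0,0,-3,0,0,0,0,0,-3,0,0,0,0,0,-3,0,0,0,0,0,-2,0,0,0]'
python3 -m inch '[-2,0,0,0,0,0.9,-3,0,0,0,0,0.9,-3,0,0,0,0,0.9,-3,0,0,0,0,0.9,0,0,0,0,0,0]'
python3 - <<'E'
from h import *
s=arm.sense();p,d=arm.grab_frame('wrist');cv2.imwrite('pics/w9.png',p[:,:,::-1]);print(s['position'],s['tcp_rot'],s['qpos'])
p,d=arm.grab_frame('top');a=p[:,:,::-1].copy();cv2.imwrite('pics/t9f.png',a)
hsv=cv2.cvtColor(a,cv2.COLOR_BGR2HSV)[135:172,380:420]
v,u=np.nonzero(cv2.inRange(hsv,(18,120,80),(35,255,255)));w=hsv[v,u,1].astype(float);print((u*w).sum()/w.sum()+380)
E
```

```text
clock: 11.32
position: [416.7, -222.8, 88.7]
tcp_rot: [-0.607, 3.082, -0.0]
wrist_force: [-0.4, 0.6, 0.0]
width: 0.525
clock: 11.95
position: [417.0, -223.0, 220.3]
tcp_rot: [-0.607, 3.081, -0.002]
wrist_force: [0.2, -0.3, -0.2]
width: 0.528
clock: 12.58
position: [524.9, -208.3, 217.8]
tcp_rot: [-0.371, -3.118, -0.001]
wrist_force: [-0.1, -0.9, 0.2]
width: 0.527
[ 524.86192066 -208.25517279  217.81782299] [-3.71387065e-01 -3.11792271e+00 -8.80022942e-04] [-4.72773869e-01 -6.51949943e-02  1.83818037e+00 -4.01366934e-05
  1.37032966e+00 -1.80645209e+00]
393.89174800354925
```

View pics/w9.png

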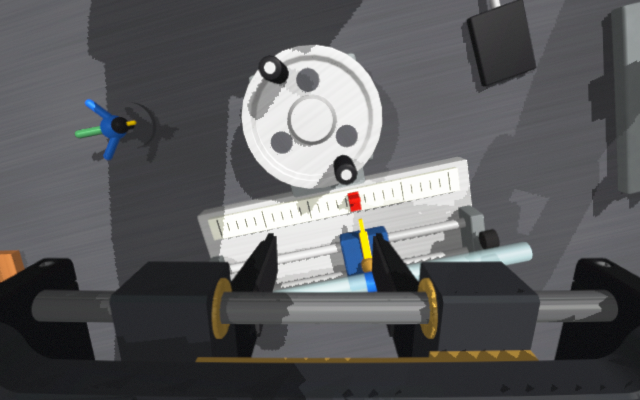

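View pics/t9f.png

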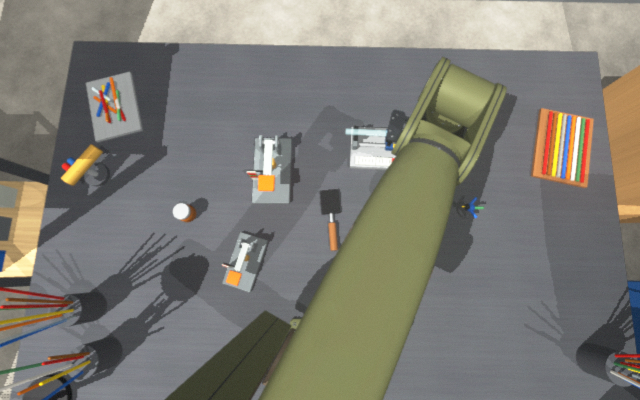

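Run:
```python
from h import *
a=cv2.imread('pics/w9.png');cv2.imwrite('pics/w9z.png',cv2.resize(a[180:260,320:400],None,fx=7,fy=7,interpolation=cv2.INTER_NEAREST))
```

```text
(no output)
```

View pics/w9z.png

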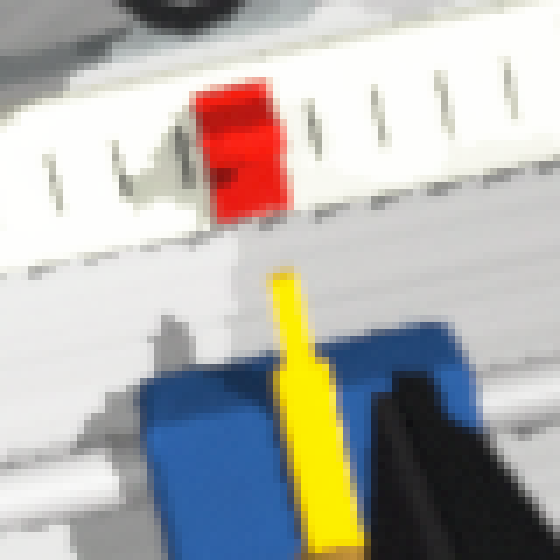

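Run:
```python
from h import *
s=arm.sense()
f=lambda p:np.array(p)/7+[320,180]-0.43
q=onz('wrist',[f((284,272)),f((321,470)),f((246,172)),f((203,125)),f((275,125)),f((213,222)),f((290,207)),f((20,272)),f((550,162))],[58,58,56,56,56,56,56,50,50]);print(q)
r=q[8]-q[7];u=r/np.linalg.norm(r);print(u,(q-q[0])@u)
```

```text
[[ 566.44801363 -181.97793464   58.        ]
 [ 597.60870546 -183.01738423   58.        ]
 [ 551.2393459  -184.07904868   56.        ]
 [ 543.05844794 -188.52561334   56.        ]
 [ 545.4389849  -178.63386406   56.        ]
 [ 557.40762342 -190.2341488    56.        ]
 [ 557.79131907 -179.07281735   56.        ]
 [ 560.21652702 -219.32107112   50.        ]
 [ 561.88823592 -140.8758422    50.        ]]
[0.02130569 0.99977301 0.        ] [  0.          -0.37531373  -2.42466821  -7.04452318   2.89569973
  -8.44695179   2.72002103 -37.46742599  40.9956134 ]
```

The wrist view puts the tip 2.4 mm to the +y side of the clip's middle, so it's inside the clip. Next I'll shut the fingers and go above the larger unit's pad.

Run:
```python
from h import *
s=arm.sense();print(shift(s,np.array([400,173,215])-s['position']))
```

```text
[20.96699548 34.15884512  0.34399721]
```

```bash
python3 -m inch '[2.1,3.4,0,0,0,0,2.6,4.3,0,0,0,0,2.6,4.3,0,0,0,0,2.6,4.3,0,0,0,0,2.6,4.3,0,0,0,0]' 255 15
python3 -m inch '[2.6,4.3,0,0,0,0,2.6,4.3,0,0,0,0,2.1,3.4,0,0,0,0,1.1,1.5,0,0,0,0,0,0,0,0,0,0]'
python3 - <<'E'
from h import *
s=arm.sense();p,d=arm.grab_frame('wrist');cv2.imwrite('pics/w10.png',p[:,:,::-1]);print(s['position'],s['tcp_rot'],s['qpos'],s['width'])
E
```

```text
clock: 13.3
position: [449.9, 22.2, 218.6]
tcp_rot: [0.374, 3.119, -0.0]
wrist_force: [0.1, 0.2, -0.3]
width: 0.061
clock: 13.92
position: [400.9, 172.6, 218.5]
tcp_rot: [0.37, 3.119, -0.0]
wrist_force: [0.5, -0.4, -0.4]
width: 0.004
[400.85120414 172.56394347 218.54510847] [ 3.70023776e-01  3.11949119e+00 -3.37483144e-04] [ 2.83580306e-01 -3.77899850e-01  2.09773586e+00 -2.91937391e-04
  1.42162656e+00 -1.05104256e+00] 0.003544106429088
```

View pics/w10.png

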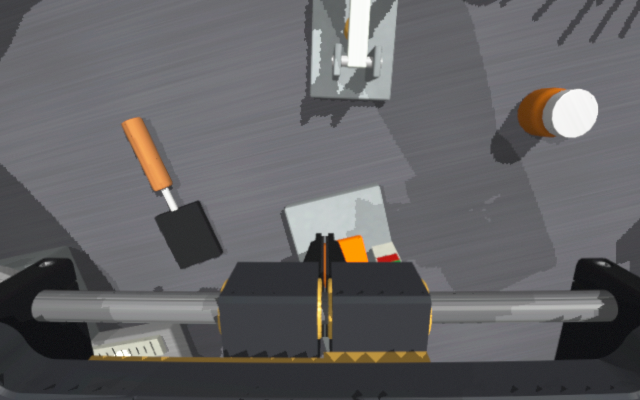

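Run:
```python
from h import *
a=cv2.imread('pics/w10.png');cv2.imwrite('pics/w10z.png',cv2.resize(a[180:280,270:410],None,fx=5,fy=5,interpolation=cv2.INTER_NEAREST))
s=arm.sense()
q=onz('wrist',[(338,239),(362,235)],106);print(q)
b=cv2.imread('pics/scene0.png');cv2.imwrite('pics/pz.png',cv2.resize(b[180:270,360:440],None,fx=6.5,fy=6.5,interpolation=cv2.INTER_CUBIC))
```

```text
[[441.75884659 174.23422575 106.        ]
 [443.0162827  195.33395989 106.        ]]
```

View pics/w10z.png

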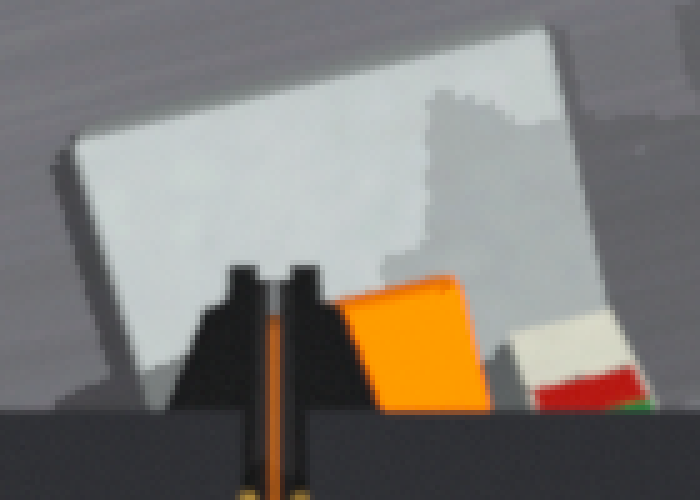

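View pics/pz.png

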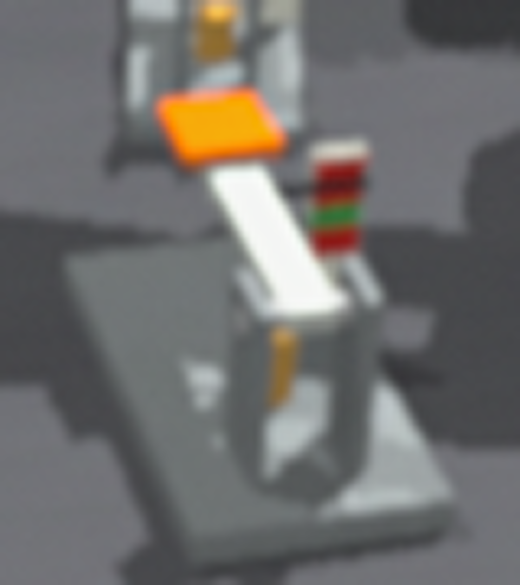

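```bash
python3 -m inch '[-1.5,0.4,0.5,0,0,0,-2.5,0.6,2,0,0,0,-2,0.55,3,0,0,0,0,0,2.5,0,0,0,0,0,0.8,0,0,0]'
python3 -m inch '[0,0,0,0,0,0,0,0,0,0,0,0,0,0,0,0,0,0,0,0,0,0,0,0,0,0,0.3,0,0,0]'
python3 - <<'E'
from h import *
s=arm.sense();print(s['position'],s['wrist_force'],shift(s,np.array([463,173,82])-s['position']))
p,d=arm.grab_frame('scene');cv2.imwrite('pics/s11.png',cv2.resize(p[180:270,360:440],None,fx=6.5,fy=6.5,interpolation=cv2.INTER_CUBIC)[:,:,::-1])
E
```

```text
clock: 14.6
position: [462.9, 171.5, 128.6]
tcp_rot: [-0.377, -3.115, 0.003]
wrist_force: [-0.2, -0.9, 0.5]
width: 0.003
clock: 15.22
position: [464.2, 173.3, 128.2]
tcp_rot: [0.374, 3.118, 0.001]
wrist_force: [-0.6, 0.2, -0.1]
width: 0.004
[464.16668394 173.34398577 128.1605461 ] [-0.60496681  0.15082288 -0.11274457] [ 0.1102264  -0.06348271  4.61590457]
```

View pics/s11.png

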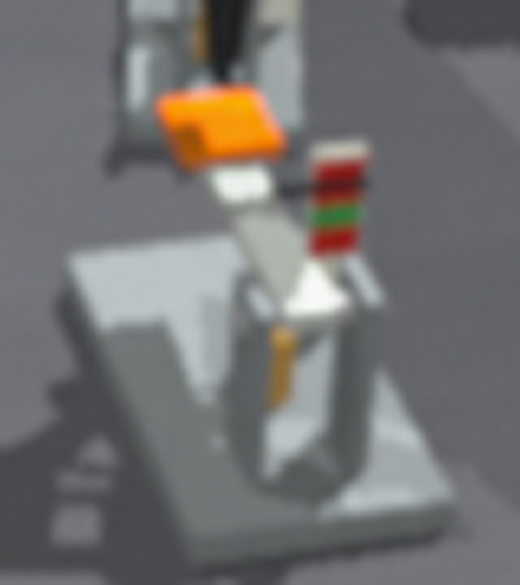

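```bash
python3 -m inch '[0,0,0.5,0,0,0,0,0,0.5,0,0,0,0,0,0.5,0,0,0,0,0,0.4,0,0,0,0,0,0.3,0,0,0]'
python3 -m inch '[0,0,0.3,0,0,0,0,0,0.3,0,0,0,0,0,0.3,0,0,0,0,0,0.2,0,0,0,0,0,0,0,0,0]'
python3 - <<'E'
from h import *
s=arm.sense();print(s['position'],s['wrist_force'])
p,d=arm.grab_frame('scene');cv2.imwrite('pics/s12.png',cv2.resize(p[180:270,360:440],None,fx=6.5,fy=6.5,interpolation=cv2.INTER_CUBIC)[:,:,::-1])
E
```

```text
clock: 15.9
position: [463.6, 173.1, 105.5]
tcp_rot: [-0.375, -3.118, 0.0]
wrist_force: [-2.8, -0.9, 4.7]
width: 0.005
clock: 16.52
position: [463.4, 173.2, 94.8]
tcp_rot: [-0.375, -3.118, 0.0]
wrist_force: [-4.4, -0.8, 6.0]
width: 0.005
[463.4266086  173.23092893  94.82270899] [-4.43572718 -0.82470191  5.95756997]
```

View pics/s12.png

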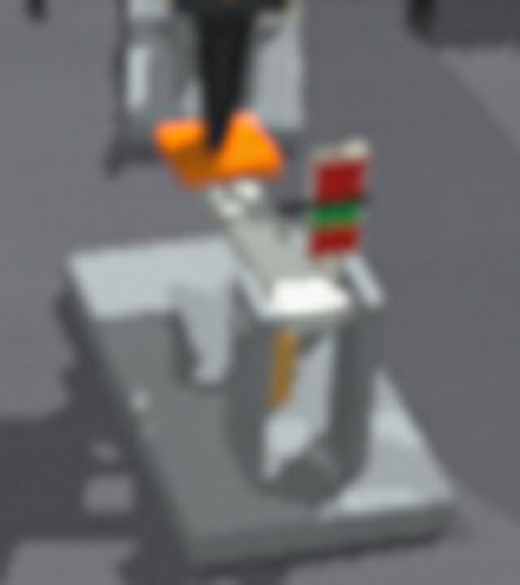

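The needle is at the upper edge of green, after about 11 mm of sink. 12 mm more.

```bash
python3 -m inch '[0,0,0.3,0,0,0,0,0,0.3,0,0,0,0,0,0.3,0,0,0,0,0,0.3,0,0,0,0,0,0,0,0,0]'
python3 -m inch '[0,0,0,0,0,0,0,0,0,0,0,0,0,0,0,0,0,0,0,0,0,0,0,0,0,0,0,0,0,0]'
python3 - <<'E'
from h import *
s=arm.sense();print(s['position'],s['wrist_force'])
p,d=arm.grab_frame('scene');cv2.imwrite('pics/s13.png',cv2.resize(p[195:245,390:430],None,fx=12,fy=12,interpolation=cv2.INTER_CUBIC)[:,:,::-1]);a=p[:,:,::-1]
cv2.imwrite('pics/s13b.png',cv2.resize(a[185:305,170:340],None,fx=4.5,fy=4.5,interpolation=cv2.INTER_CUBIC))
p,d=arm.grab_frame('top');a=p[:,:,::-1].copy();cv2.imwrite('pics/t13.png',a)
E
```

```text
clock: 17.2
position: [463.8, 173.3, 83.3]
tcp_rot: [-0.375, -3.119, 0.0]
wrist_force: [-4.8, -0.8, 8.2]
width: 0.006
clock: 17.82
position: [463.8, 173.3, 83.4]
tcp_rot: [-0.375, -3.119, 0.0]
wrist_force: [-5.0, -1.2, 7.3]
width: 0.004
[463.77763935 173.26781735  83.42873716] [-4.95466977 -1.18072656  7.30426262]
```

View pics/s13.png

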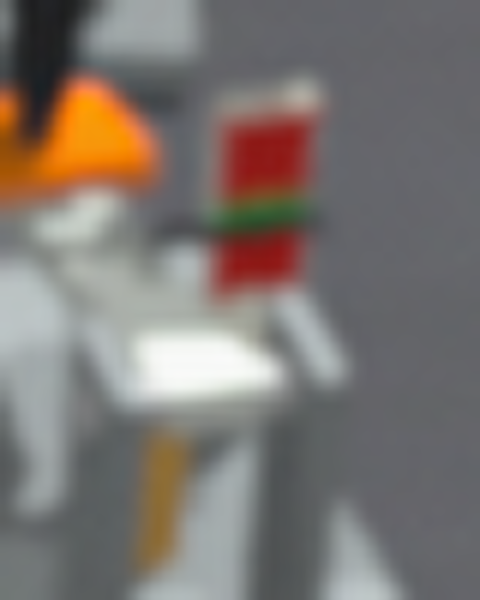

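View pics/t13.png

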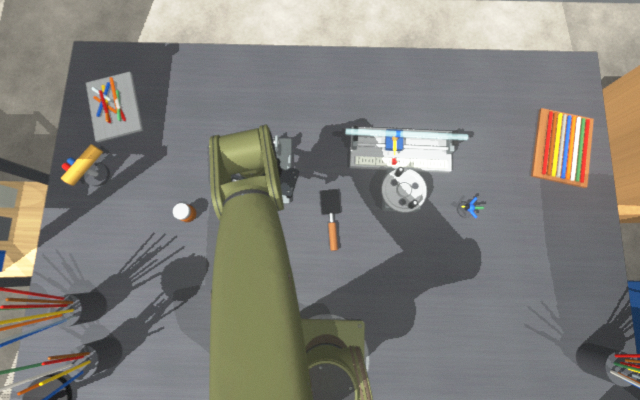

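View pics/s13b.png

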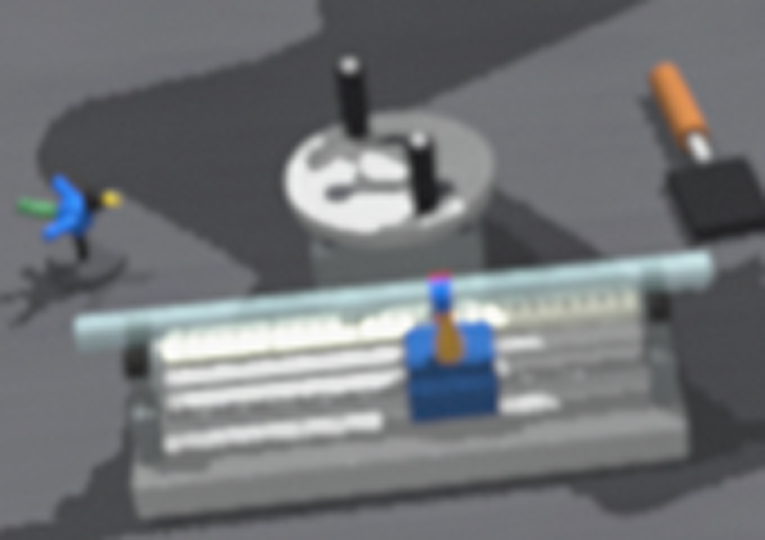

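Run:
```python
from h import *
p,d=arm.grab_frame('scene')
a=cv2.imread('pics/scene0.png')[:,:,::-1]
for c in (410,412,414):
  print(c)
  for r in range(200,222): print(r,a[r,c],p[r,c])
print(arm.sense()['wrist_force'],arm.sense()['clock'])
```

```text
410
200 [111 111 116] [ 99  99 104]
201 [136 137 136] [103 104 107]
202 [183 184 176] [121 121 119]
203 [200 194 183] [141 134 128]
204 [179 149 139] [148 119 111]
205 [157  80  74] [145  75  70]
206 [139  36  32] [142  37  33]
207 [113  30  29] [142  29  27]
208 [86 31 31] [143  27  26]
209 [102  32  32] [143  28  25]
210 [123  44  30] [138  45  28]
211 [113  75  40] [118  74  41]
212 [ 75 100  50] [77 90 47]
213 [ 52 109  54] [50 81 44]
214 [82 97 50] [78 52 34]
215 [117  68  38] [116  30  26]
216 [134  35  24] [137  25  23]
217 [139  28  26] [142  29  27]
218 [140  65  61] [144  68  64]
219 [147 115 107] [152 120 111]
220 [157 151 141] [159 152 142]
221 [167 169 158] [162 163 152]
412
200 [112 114 118] [ 99  99 104]
201 [143 144 143] [107 108 110]
202 [192 192 182] [128 126 123]
203 [206 198 186] [146 132 124]
204 [173 142 133] [148 106  99]
205 [144  69  64] [144  63  57]
206 [133  29  27] [142  30  27]
207 [109  29  28] [142  25  21]
208 [85 28 28] [143  28  26]
209 [108  32  31] [142  30  24]
210 [125  54  32] [136  54  32]
211 [106  86  43] [107  83  43]
212 [ 64 109  54] [66 
[... 320 characters left out ...]
]
201 [150 153 150] [124 126 125]
202 [190 190 180] [159 157 150]
203 [196 186 173] [172 157 147]
204 [164 126 117] [158 112 103]
205 [139  59  54] [144  57  52]
206 [125  32  30] [143  33  32]
207 [99 34 33] [143  35  32]
208 [87 37 37] [144  40  37]
209 [108  45  41] [141  46  39]
210 [118  67  49] [127  66  47]
211 [98 95 62] [99 91 59]
212 [ 71 114  72] [65 94 60]
213 [ 74 115  73] [67 74 54]
214 [105  95  64] [105  55  50]
215 [126  62  50] [132  53  53]
216 [133  48  46] [138  58  59]
217 [132  57  56] [138  68  69]
218 [139  95  94] [144 100 100]
219 [157 145 145] [161 150 150]
220 [170 175 175] [174 179 179]
221 [169 176 177] [173 180 182]
[-5.06548907 -0.49907019  7.61132831] 17.975
```

Run:
```python
from h import *
c=arm.get_calibration('scene');T=np.linalg.inv(np.array(c['world_from_camera']))
def pr(P): 
    return cv2.projectPoints(np.array(P,float).reshape(-1,1,3),cv2.Rodrigues(T[:3,:3])[0],T[:3,3],K(c),np.array(c['D']))[0].reshape(-1,2)
# hinge at (583,171,90); needle 90 from hinge, at y+43, height h above the hinge
for h in (0,5):
  P=[]
  for a in (0,.14,.17,.2,.23,.26):
    P.append((583-90*np.cos(a)-h*np.sin(a),214,90-90*np.sin(a)+h*np.cos(a)))
  print(h,pr(P).round(2).tolist())
print(pr([(493,214,104)]))
```

```text
0 [[409.69, 207.02], [409.47, 211.01], [409.45, 211.9], [409.44, 212.8], [409.44, 213.71], [409.44, 214.63]]
5 [[409.82, 205.49], [409.52, 209.38], [409.48, 210.25], [409.45, 211.13], [409.43, 212.02], [409.42, 212.92]]
[[410.04943217 202.72221677]]
```

Four checks put the paddle near 0.2:
- **Needle displacement:** about 0.22 rad.
- **TCP height:** about 0.19 rad.
- **Push force:** 7.3–8.2 N.
- **Stillness:** the arm is steady and the wheel hasn't moved.

That is comfortably in the green, so I'm handing in.

Run:
```python
from h import *
s=arm.sense();print(s['clock'],s['position'],s['wrist_force']);print(arm.sign_off())
```

```text
17.975 [463.80659873 173.2881274   83.447428  ] [-5.06548907 -0.49907019  7.61132831]
the job is handed in; nothing more can be done
None
```

I turned the wheel about 168° anticlockwise, gripping one handle. That brought the pointer inside the red clip's width. I then released the wheel, pressed the larger unit's pad with shut fingers, and handed in at 18 s while still holding it. No verdict was reported.

**Pointer:** the close wrist view put the tip 2.4 mm to the +y side of the clip's middle. The coarser top view, taken before I let go of the handle, put it about 2 mm to the other side. Both are inside the 6 mm limit. The scene view during the press still showed the pointer in line with the clip.

**Paddle:** the readings disagreed slightly but are all within the green band (0.14 to 0.26 rad).
- The tool height gave about 0.19 rad.
- The needle's movement in the scene view gave about 0.22 rad.
- Read directly against the bands, the needle looked near the lower edge of green (about 0.25 rad). I put that down to viewing angle, because at rest it also showed about one pixel low.
- The push was steady at about 7.6 N.

The last pictures show no sign that the clip, bird, frit jar or marver moved, but I did not measure their positions.

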